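Set and pin the tilting sanding head, then feed the blank under its guard

ROBOT

A 7-joint arm with a two-finger parallel gripper is mounted at the origin on the work surface. World frame = base frame: x ahead of the robot, y to its left, z up, the work surface at z = 0. Lengths are in m, angles in rad, forces in N, time in s.
With the tool pointing down it reaches from about 0.4 to 0.85 m from the base axis. Payload 10.4 kg.
Tool frame: the origin (TCP) lies midway between the tips of the shut fingers; the grasp point (between the pads) lies 19 mm behind it; z points along the fingers, y is the line along which they close (so a half turn about z gives the same grasp; the last joint's range is limited). The gripper opens to 87 mm and grips with 3 to 60 N. Pads are 19 mm wide; open, the fingers measure 117 mm over their backs; the gripper's body (75 mm by 190 mm) begins 51 mm behind the grasp point.
Start: joints at [1.156, 0.332, -0.065, 1.46, 0.022, 1.35, -0.088], TCP at [0.239, -0.578, 0.223] pointing down, gripper open.
Joint ranges: [-2.6, 2.6], [-0.5, 2.12], [-1.47, 1.34], [0.16, 2.42], [-1.27, 4.41], [0.06, 2.06], [-2.6, 2.6]. Speed limits (rad/s): [2.22, 2.22, 2.79, 2.79, 3.14, 3.14, 3.14].

INTERFACE

Orientations are given as a unit quaternion [x, y, z, w].
In Python, from bench import sensors, eyes, order gives the robot as it stands.
- The arm moves only by the tool arm_command, never from a script. Its argument "steps" is a list of rows, each an object with "rot": the turn, a rotation vector about the world's x, y, z in degrees, a list of three; "slide": the shift along the world's x, y, z in m, a list of three; "grip": the opening, from 0 (shut) to 1 (fully open). A call has exactly 8 rows; each row shifts and turns the commanded pose from where the row before left it; what a row does not reach is not made up. A row lasts 1/8 s, in which the tool goes at most 62.5 mm and 10.7 degrees, less where a joint would pass 70% of its speed; a pose out of reach is approached as far as the arm can. A call with a gripper value outside its range is refused whole. The fingers move at their own pace and stop on an object; "newtons" is the grip in N (left out, the last holds). Time passes only in rows, so rows that do not move let the fingers close, or fill a call up. It gives the time, the measured TCP pose, the force, the opening and the grip force at its end, in the units of the state.
- sensors.read_state(): the state, without advancing time (a new reading comes with each control period).
- eyes.camera(name): name is "scene" or "top"; returns a dict with "pixels" (420x560x3 uint8, red, green, blue), "intrinsics" (3x3 intrinsics, pixels), "pose" (4x4, takes a point from camera to world coordinates). Camera axes: x right, y down, z forward; pixel columns grow to the right and rows downward; lengths in m; the calibration is good to about 2 mm. A picture is of the moment at which its call begins. There is no depth.
- order.close_job(): hands the job in; it is judged then, once.
Trained networks look in a picture, given as the dict that the camera call returned (one of the last four; its "shot" number tells which), for a name from the list of things; names that differ only in an ending like _2 or _b are one class to them, and where a whole thing is asked for, a point or a joint stands for the part that bears it (a point fixed in the world has none). Each returns a list of dicts, best first, with "conf" (0 to 1); they miss things now and then, are a little off and sometimes report something else, mostly with a low value. They report only what shows in the picture. A call takes as long as a camera call. They do not tell look-alikes from the thing itself.
- eyes.look_for(name, picture): "bbox" ([left, top, right, bottom] in pixels, round what is visible of it).
The state is a dict: "time": time; "joint_positions": joint angles; "joint_vel": joint speeds; "joint_torque": joint torques, N m; "ee_pos": TCP position; "eef_rot": TCP orientation; "ft_force": force on the tool from outside, world axes, zero at the start; "torque": the same for the moment, N m; "width": finger opening in m; "grip_force": force on a finger pad.
Only numpy, scipy, OpenCV 4.12 (cv2) and the standard library are available. Lean on these libraries where they do the work, as an engineer would, in place of code of your own. Each camera call takes 0.05 s, during which the arm holds its last target. There are 200 camera calls.

TASK

Swing the sanding jig's tilting head up by its crank bar until it stands upright with its middle notch under the fork slot, and lock it there by laying the lock pin down into the fork and notch. Only once it is locked, use the push stick, never the hand, to push the walnut blank right through the low guard so it lies on the outfeed bed wholly clear of the guard; then draw the stick back out of the guard, leave it standing in the infeed lane and let go. Leave the other things on the bench where they are.

Things in the scene. Friction and masses are not known exactly. Their poses are not given: they have to be found in the camera images.
- jig: sanding jig, fixed to the bench (sizes in mm); origin on the bench under the middle of the guard, z up. The feed lane runs along its +y: infeed -y, outfeed +y. Plywood bed 84 wide (x), from y -250 to 180, top 18 above the bench, with a wing x -65 to 110 for |y| < 55. Two fences 12 high along the whole bed leave a lane 54 wide (x -27 to 27)
- guard (a point): middle of the low opening of the guard, 35 above the bench over the jig's origin, axes of the jig. The guard (clear plates between dark wooden cheeks) stands from y -35 to 35; its opening is 90 wide and 34 high above the bed. The cheek at x -57 to -45 is 170 high; at +x stands the fork
- head (a joint): lean of the tilting head, rad: 0 upright, positive = crank bar leans to the infeed (jig -y). Starts at 0.35 to 1.25; friction (0.3 N m) holds it wherever it is left. Axle along jig x, 148 above the bench over the jig's origin. On it, between the fork plates, a notched aluminium disc: four teeth, three notches; the middle one is under the slot at 0 (within 0.04 the pin finds it), the others at -0.56, 0.56
- head_bar (a point): grip point on the head's round steel crank bar, 18 diameter, along the jig's x, at jig x -45 and 120 from the axle. The bar is free of its stem from jig x -78 to -8. Pinch it across (along the jig's y) from above and follow the arc; it turns in the fingers
- lock (a point): fixed point of the jig, at jig (133, 0, 210): where the centre of the lock pin's handle lies when the pin is seated, along x with its handle outward (+x). Axes of the jig. The fork is two dark plates, x 45 to 57 and 88 to 100, 70 long in y, each with an upright slot 15 wide at y 0, open at the top, with rounded lips; slot floor 204, lips' tops 225 above the bench
- pin_grip (a point): centre of the wooden handle of the loose lock pin, x along the pin, from the square end cap towards the handle. The handle is 50 long, 22 wide (y), 26 high. From it towards -x runs a steel rod 12 diameter, 71 long, then a square wooden cap 26 x 26, 8 thick. About 90 g. Lies flat on the bench, handle centre 13 up. Seated, handle and cap straddle the fork with 8 of end play each way; the rod rests on the slot floors
- stick_grip (a point): grip point on the upright handle of the loose plywood push stick, 70 above its underside. It stands on its sole; its own +y points to the nose. Handle 20 thick (x), 50 long (y), top 100 above the underside. Sole 30 wide, 22 high, reaching 150 ahead (+y) of this point and 35 behind. About 160 g
- stick_nose (a point): middle of the push stick's flat nose face, 150 ahead of the grip point, 11 above its underside
- blank_center (a point): centre of the loose walnut blank, 48 wide (x), 100 long (y), 24 thick, lying in the infeed lane before the guard, about 90 g
- bar_c (a point): bystander: centre of a plain steel bar lying on the bench, 22 diameter, 130 long along its x, no handle
- link_c (a point): bystander: centre of a walnut stick with a pale band, 110 x 26 x 26
- tape_c (a point): bystander: centre of a roll of tape lying flat, 110 diameter, 24 high
- nut_c (a point): bystander: centre of a walnut hexagonal block, 76 across flats, 45 high
- glue_c (a point): bystander: centre of a white glue bottle standing, 60 diameter, 150 high
- offcut_c (a point): bystander: centre of a walnut offcut, 45 x 70 x 30 high
- level_c (a point): bystander: centre of an aluminium channel level lying flat, 200 along its y, 50 wide, 30 high
Things that resemble listed ones, but are neither listed nor needed, are in the scene too. Leave any yellow look-alike of the part that bears pin_grip alone. Of the things shaped like the part that bears stick_grip, the wooden one is meant.

How it is judged:
By the outcome, as a careful person would: the job done as asked, in the order asked, and still so for the second after the job is handed in, with the robot touching nothing.
It also fails if it takes over 72 s, if anything falls off the work surface, if the arm or the gripper's body presses on something with over 40 N, if the wrist force passes 120 N, or if a joint passes its speed limit or range.

## Working session

There is one attempt and no reset: what is moved stays moved. The work goes in short steps, Python scripts to look and compute and a tool call to move; the robot and the scene stay as the last step left them, time stands still between calls to the robot, and variables do not carry over. Pictures are saved under pics/ and viewed, at most 10 in all, crops included, and the job is handed in when it is done.

Besides the shell and the picture viewer there is one more tool, called after "Request:" by a JSON object that holds its "api" and its "payload". arm_command: Moves the arm, as the interface text tells. Its arguments: {"type":"object","properties":{"steps":{"type":"array","items":{"type":"object","properties":{"rot":{"type":"array","items":{"type":"number"}},"slide":{"type":"array","items":{"type":"number"}},"grip":{"type":"number"}}}},"newtons":{"type":"number"}},"required":["steps"]}

```bash
mkdir -p pics; ls; cat > h.py <<'E'
import numpy as np, cv2
from bench import sensors, eyes, order
def ray(p,u,v):
    K=np.array(p["intrinsics"]);T=np.array(p["pose"])
    d=T[:3,:3]@np.linalg.inv(K)@np.array([u,v,1.]);return T[:3,3],d
def at(p,u,v,z):
    o,d=ray(p,u,v);return o+d*(z-o[2])/d[2]
def proj(p,X):
    K=np.array(p["intrinsics"]);T=np.array(p["pose"])
    c=(np.atleast_2d(X)-T[:3,3])@T[:3,:3];q=c@K.T;return q[:,:2]/q[:,2:]
def save(p,n,s=None,crop=None):
    im=cv2.cvtColor(np.array(p["pixels"]),cv2.COLOR_RGB2BGR)
    if crop: a,b,c,d=crop; im=im[b:d,a:c]
    if s: im=cv2.resize(im,None,fx=s,fy=s,interpolation=cv2.INTER_CUBIC)
    cv2.imwrite("pics/"+n,im)
E
python3 - <<'E'
from h import *
np.set_printoptions(precision=3,suppress=True)
s=sensors.read_state();print(s)
for n in("scene","top"):
    p=eyes.camera(n);save(p,n+"0.png",1.4);print(n,np.array(p["pose"]),np.array(p["intrinsics"]))
    for k in "jig head pin_grip stick_grip blank_center head_bar".split():
        print(k,[(np.round(d["bbox"]),round(d["conf"],2)) for d in eyes.look_for(k,p)][:4])
E
```

```text
pics
{'time': 0.0, 'joint_positions': array([ 1.156,  0.333, -0.065,  1.461,  0.022,  1.35 , -0.088]), 'joint_vel': array([ 0.   ,  0.   ,  0.001, -0.002, -0.   ,  0.001, -0.   ]), 'joint_torque': array([  0.001, -62.325,   0.025, -38.989,  -0.061,   0.04 ,   0.   ]), 'ee_pos': array([ 0.238, -0.577,  0.222]), 'eef_rot': array([ 0.981,  0.195, -0.   , -0.001]), 'ft_force': array([ 0.552, -0.105, -0.186]), 'torque': array([-0.033, -0.004,  0.004]), 'grip_force': 0.0, 'width': 0.08684958436949669}
scene [[-0.014  0.545 -0.838  1.417]
 [ 1.     0.024 -0.001 -0.012]
 [ 0.02  -0.838 -0.545  0.719]
 [ 0.     0.     0.     1.   ]] [[416.937   0.    281.343]
 [  0.    416.937 209.46 ]
 [  0.      0.      1.   ]]
jig [(array([232., 154., 387., 262.]), 0.7), (array([250., 297., 287., 341.]), 0.41)]
head [(array([288., 157., 352., 218.]), 0.64), (array([250., 299., 289., 339.]), 0.44)]
pin_grip [(array([383., 205., 425., 221.]), 0.87), (array([425., 251., 476., 286.]), 0.86), (array([400., 236., 445., 254.]), 0.71)]
stick_grip [(array([ 95., 291., 186., 337.]), 0.79), (array([ 97., 212., 148., 
[... 302 characters left out ...]
 0.     0.     0.     1.   ]] [[392.869   0.    280.275]
 [  0.    392.869 212.292]
 [  0.      0.      1.   ]]
jig [(array([170., 201., 322., 274.]), 0.65)]
head [(array([200., 205., 274., 271.]), 0.77)]
pin_grip [(array([118., 233., 163., 250.]), 0.74), (array([401., 186., 424., 247.]), 0.66), (array([112., 184., 146., 218.]), 0.61), (array([120., 278., 168., 296.]), 0.55)]
stick_grip [(array([342., 127., 399., 146.]), 0.68), (array([401., 187., 423., 250.]), 0.67), (array([270., 129., 294., 159.]), 0.31)]
blank_center [(array([268., 233., 296., 255.]), 0.68), (array([162., 140., 229., 156.]), 0.31), (array([352., 279., 379., 296.]), 0.3)]
head_bar [(array([201., 210., 269., 271.]), 0.86)]
```

View pics/scene0.png

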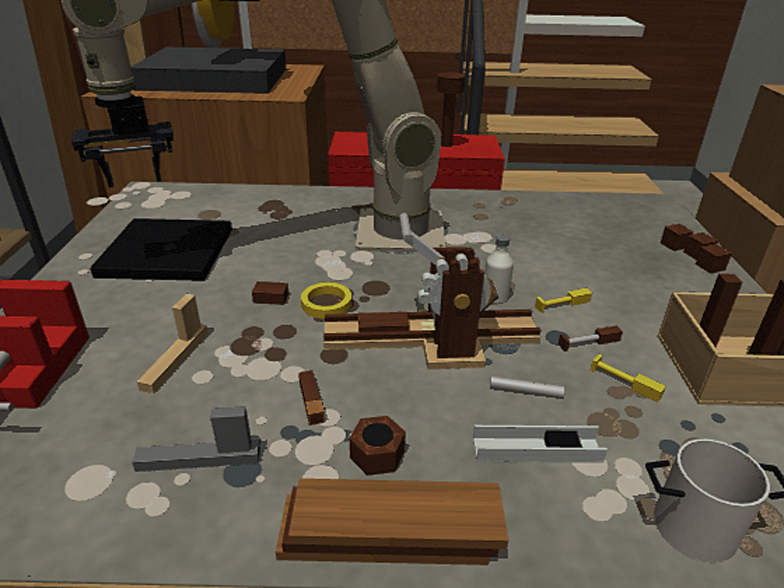

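View pics/top0.png

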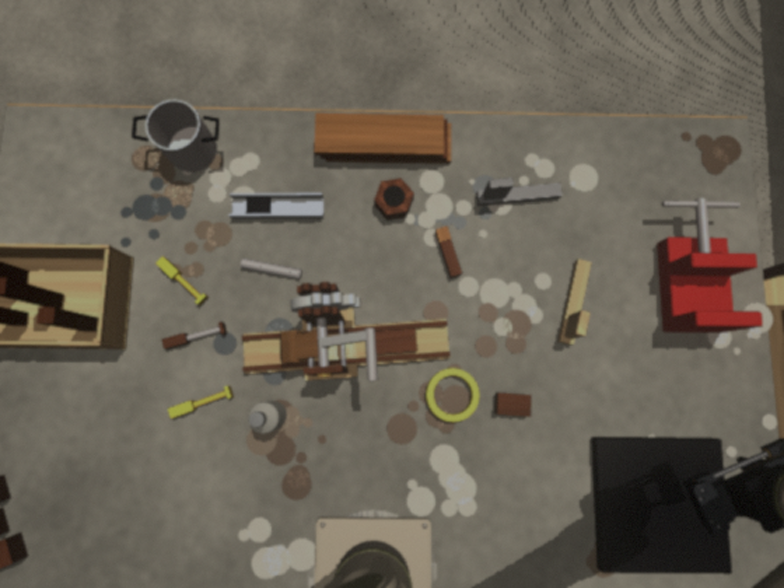

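The scene and top views show the jig with the lane along world +y: infeed to the right at top px (320,240), outfeed to the left at (175,250). The pin, with its dark handle, is at top px (125,243). The wooden stick is at (411,215), nose up. Next I'll zoom in to measure.

```bash
python3 - <<'E'
from h import *
p=eyes.camera("top");save(p,"t1.png",4.4,(165,195,345,290))
# second: pin + stick side by side
im=cv2.cvtColor(np.array(p["pixels"]),cv2.COLOR_RGB2BGR)
a=cv2.resize(im[215:260,110:170],None,fx=6.5,fy=6.5,interpolation=cv2.INTER_CUBIC)
b=cv2.resize(im[180:252,390:435],None,fx=6.5,fy=6.5,interpolation=cv2.INTER_CUBIC)
h=max(len(a),len(b));c=np.zeros((h,a.shape[1]+b.shape[1],3),np.uint8);c[:len(a),:a.shape[1]]=a;c[:len(b),a.shape[1]:]=b
cv2.imwrite("pics/t2.png",c)
s=eyes.camera("scene");save(s,"s1.png",4.4,(225,150,400,265))
E
```

```text
(no output)
```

View pics/t1.png

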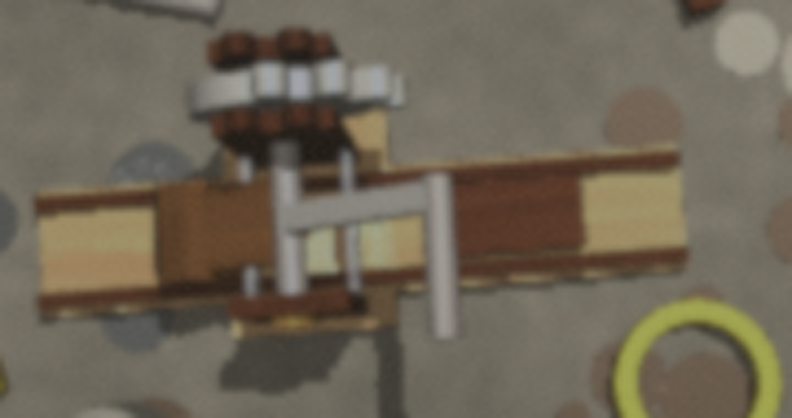

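View pics/t2.png

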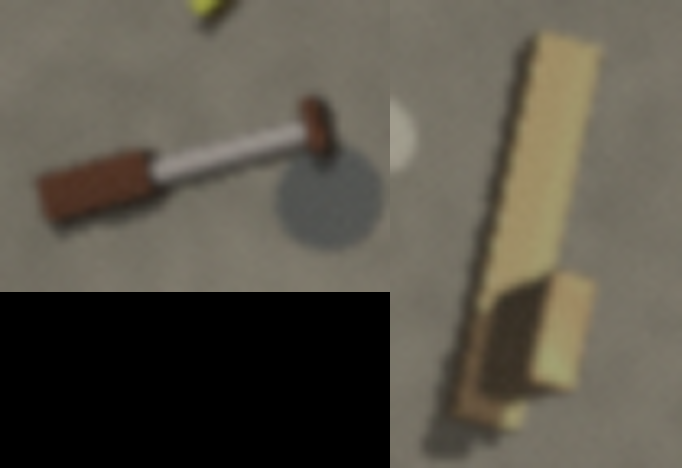

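View pics/s1.png

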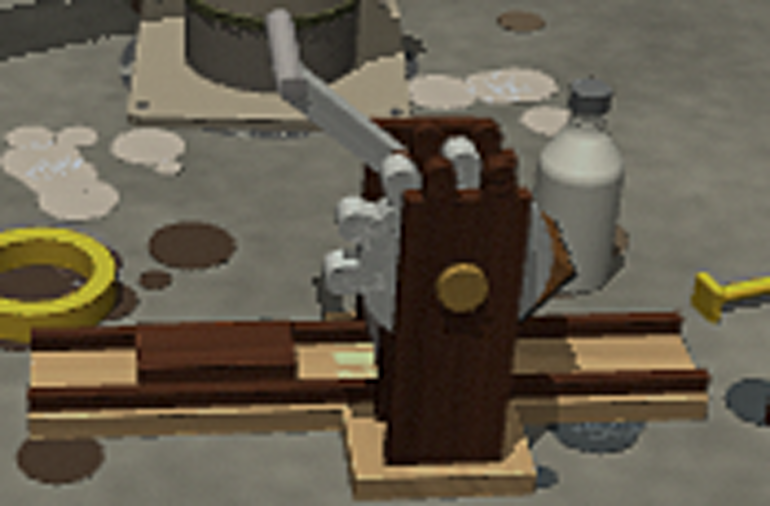

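```bash
cat > fit.py <<'E'
from h import *
from scipy.optimize import least_squares as LS
np.set_printoptions(precision=4,suppress=True)
P={n:eyes.camera(n) for n in("top","scene")}
T=lambda u,v:("top",u/4.4+165,v/4.4+195)
S=lambda u,v:("scene",u/4.4+225,v/4.4+150)
Q=lambda u,v:("top",u/6.5+110,v/6.5+215)
W=lambda u,v:("top",(u-390)/6.5+390,v/6.5+180)
def tf(q,L):
    c,s=np.cos(q[2]),np.sin(q[2]);L=np.atleast_2d(L)
    return np.c_[q[0]+c*L[:,0]-s*L[:,1],q[1]+s*L[:,0]+c*L[:,1],L[:,2]]
def fit(ob,q0,f=tf):
    def r(q): return np.concatenate([proj(P[o[0]],f(q,np.array(l)/1e3))[0]-o[1:] for o,l in ob])
    s=LS(r,q0,loss="soft_l1");print(s.x,"res",np.round(r(s.x),1));return s.x
ob=[(T(679,150),(39,-250,30)),(T(687,264),(-39,-250,30)),(T(36,197),(39,180,30)),(T(40,313),(-39,180,30)),
(S(706,395),(42,180,18)),(S(706,372),(39,180,30)),(S(30,408),(42,-250,18)),(S(30,433),(42,-250,0)),(S(350,472),(110,-55,18)),(S(535,460),(110,55,18)),(S(352,497),(110,-55,0)),(S(532,483),(110,55,0))]
J=fit(ob,[.4,0.,0.])
def fb(q,L):
    a=q[0];return tf(J,np.c_[L[:,0],-.12*np.sin(a)+0*L[:,0],.148+.12*np.cos(a)+0*L[:,0]])
bar=[(T(444,336),(-78,0,0)),(T(437,175),(14,0,0)),(S(277,17),(-78,0,0)),(S(289,78),(14,0,0))]
b=fit([(o,l) for o,l in bar],[.8],lambda q,L:fb(q,np.atleast_2d(L)))
pin=fit([(Q(37,180),(25,-11,26)),(Q(150,150),(-25,-11,26)),(Q(155,190),(-25,11,26)),(Q(55,222),(25,11,26)),(Q(303,133),(-96,0,15)),(Q(317,124),(-100,0,26))],[.4,.4,1.6])
st=fit([(W(548,272),(-10,25,100)),(W(597,280),(10,25,100)),(W(577,390),(10,-25,100)),(W(530,383),(-10,-25,100)),(W(537,35),(-15,150,22)),(W(603,43),(15,150,22)),(W(455,418),(-15,-35,22)),(W(520,430),(15,-35,22))],[.4,-.4,-1.7])
bl=fit([(T(451,185),(24,50,42)),(T(581,176),(24,-50,42)),(T(583,247),(-24,-50,42))],[J[0],-.15,J[2]])
lc=lambda q,L:print(tf(q,np.array(L)/1e3))
print("bar/lock");lc(J,[(-45,-120*np.sin(b[0]),148+120*np.cos(b[0])),(-45,0,268),(133,0,210)])
E
python3 fit.py
```

```text
[0.4536 0.0974 0.0867] res [ 0.2  0.4  0.8  1.1 -0.8  0.4 -0.8  1.1  0.1 -0.5  0.4  0.6 -0.7  1.
 -0.4  0.5  0.6  0.2 -0.1  1.6 -0.2 -0.2 -0.2  1.7]
[0.844] res [ 0.4  2.3 -0.7  0.5  0.1 -0.   0.5  1.8]
[0.4653 0.418  1.8622] res [ 0.  -0.3 -0.5 -0.4  0.4  0.7 -1.1  0.5  1.8 -0.5 -0.1  0.1]
[ 0.5056 -0.4093 -1.814 ] res [ 0.7 -0.5  0.2  0.1 -0.3  0.6 -0.1 -0.2 -0.  -0.7 -0.5  0.5 -0.  -0.3
 -0.1  0.4]
[ 0.4686 -0.0343  0.0677] res [-4.7 -0.3  0.3 -0.1  0.9  0.4]
bar/lock
[[0.4165 0.0042 0.2277]
 [0.4088 0.0935 0.268 ]
 [0.5861 0.1089 0.21  ]]
```

Request:
{"api": "arm_command", "payload": {"steps": [{"slide": [0.0152,0.0484,0.0065],"rot": [0,0,-1.46],"grip": 1},{"slide": [0.0152,0.0484,0.0065],"rot": [0,0,-1.46],"grip": 1},{"slide": [0.0152,0.0484,0.0065],"rot": [0,0,-1.46],"grip": 1},{"slide": [0.0152,0.0484,0.0065],"rot": [0,0,-1.46],"grip": 1},{"slide": [0.0152,0.0484,0.0065],"rot": [0,0,-1.46],"grip": 1},{"slide": [0.0152,0.0484,0.0065],"rot": [0,0,-1.46],"grip": 1},{"slide": [0.0152,0.0484,0.0065],"rot": [0,0,-1.46],"grip": 1},{"slide": [0.0152,0.0484,0.0065],"rot": [0,0,-1.46],"grip": 1}]}}

```text
time: 1.9
ee_pos: [0.3606, -0.1888, 0.275]
eef_rot: [0.996, 0.093, 0.0, 0.0]
ft_force: [1.4, 0.4, 1.0]
width: 0.0868
grip_force: 0.0
```

Request:
{"api": "arm_command", "payload": {"steps": [{"slide": [0.0152,0.0484,0.0065],"rot": [0,0,-1.46],"grip": 1},{"slide": [0.0152,0.0484,0.0065],"rot": [0,0,-1.46],"grip": 1},{"slide": [0.0152,0.0484,0.0065],"rot": [0,0,-1.46],"grip": 1},{"slide": [0.0152,0.0484,0.0065],"rot": [0,0,-1.46],"grip": 1},{"slide": [0,0,0],"grip": 1},{"slide": [0,0,0],"grip": 1},{"slide": [0,0,0],"grip": 1},{"slide": [0,0,0],"grip": 1}]}}

```text
schema error: expected keys rot, slide, grip
```

Request:
{"api": "arm_command", "payload": {"steps": [{"slide": [0.0152,0.0484,0.0065],"rot": [0,0,-1.46],"grip": 1},{"slide": [0.0152,0.0484,0.0065],"rot": [0,0,-1.46],"grip": 1},{"slide": [0.0152,0.0484,0.0065],"rot": [0,0,-1.46],"grip": 1},{"slide": [0.0152,0.0484,0.0065],"rot": [0,0,-1.46],"grip": 1},{"slide": [0,0,0],"rot": [0,0,0],"grip": 1},{"slide": [0,0,-0.025],"rot": [0,0,0],"grip": 1},{"slide": [0,0,0],"rot": [0,0,0],"grip": 1},{"slide": [0,0,0],"rot": [0,0,0],"grip": 1}]}}

```text
time: 2.9
ee_pos: [0.4212, 0.0027, 0.2763]
eef_rot: [0.999, 0.043, 0.0, 0.0]
ft_force: [0.0, 0.1, -0.4]
width: 0.0872
grip_force: 0.0
```

```bash
python3 - <<'E'
from h import *
im=[]
for n,c in(("top",(200,190,290,290)),("scene",(255,110,345,210))):
    p=eyes.camera(n);x=cv2.cvtColor(np.array(p["pixels"]),cv2.COLOR_RGB2BGR)[c[1]:c[3],c[0]:c[2]]
    im.append(cv2.resize(x,None,fx=4.4,fy=4.4,interpolation=cv2.INTER_CUBIC))
cv2.imwrite("pics/b.png",np.hstack(im));print(sensors.read_state()["ee_pos"])
E
```

```text
[0.42140796 0.00285499 0.27641494]
```

View pics/b.png

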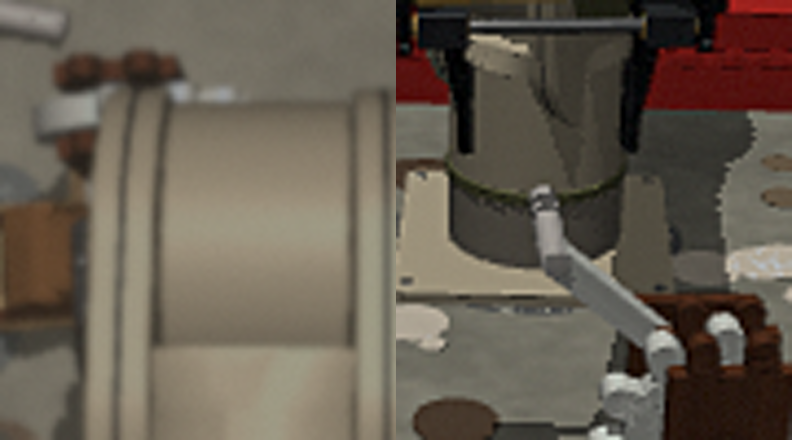

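The scene crop shows the two fingertips at (463,150) and (632,150), straddling the bar at (546,220). So the hand is centred over it and I can descend and pinch.

Request:
{"api": "arm_command", "payload": {"steps": [{"slide": [0,0,-0.022],"rot": [0,0,0],"grip": 1},{"slide": [0,0,-0.022],"rot": [0,0,0],"grip": 1},{"slide": [0,0,-0.022],"rot": [0,0,0],"grip": 1},{"slide": [0,0,0],"rot": [0,0,0],"grip": 0.05},{"slide": [0,0,0],"rot": [0,0,0],"grip": 0.05},{"slide": [0,0,0],"rot": [0,0,0],"grip": 0.05},{"slide": [0,0,0],"rot": [0,0,0],"grip": 0.05},{"slide": [0,0,0],"rot": [0,0,0],"grip": 0.05}], "newtons": 15}}

```text
time: 4.0
ee_pos: [0.4212, 0.0031, 0.2098]
eef_rot: [0.999, 0.043, 0.0, 0.0]
ft_force: [0.5, 0.3, 0.1]
width: 0.0446
grip_force: 0.0
```

```bash
python3 -c "
import numpy as np
a=np.linspace(.844,0,9);y=-.12*np.sin(a);z=.12*np.cos(a);dy=np.diff(y);dz=np.diff(z);c,s=np.cos(.0867),np.sin(.0867)
print(np.round(np.c_[-s*dy,c*dy,dz],4))"
```

```text
[[-0.0008  0.0089  0.009 ]
 [-0.0008  0.0098  0.008 ]
 [-0.0009  0.0105  0.0069]
 [-0.001   0.0112  0.0058]
 [-0.001   0.0118  0.0046]
 [-0.0011  0.0122  0.0033]
 [-0.0011  0.0124  0.002 ]
 [-0.0011  0.0126  0.0007]]
```

Request:
{"api": "arm_command", "payload": {"steps": [{"slide": [0,0,0],"rot": [0,0,0],"grip": 0.05},{"slide": [0,0,0],"rot": [0,0,0],"grip": 0.05},{"slide": [0,0,0],"rot": [0,0,0],"grip": 0.05},{"slide": [0,0,0],"rot": [0,0,0],"grip": 0.05},{"slide": [0,0,0],"rot": [0,0,0],"grip": 0.05},{"slide": [0,0,0],"rot": [0,0,0],"grip": 0.05},{"slide": [-0.0008,0.0089,0.009],"rot": [0,0,0],"grip": 0.05},{"slide": [-0.0008,0.0098,0.008],"rot": [0,0,0],"grip": 0.05}]}}

```text
time: 5.0
ee_pos: [0.4195, 0.0211, 0.2272]
eef_rot: [0.999, 0.042, 0.0, 0.001]
ft_force: [0.5, -5.8, -0.1]
width: 0.0174
grip_force: 15.0
```

Request:
{"api": "arm_command", "payload": {"steps": [{"slide": [-0.0009,0.0105,0.0069],"rot": [0,0,0],"grip": 0.05},{"slide": [-0.001,0.0112,0.0058],"rot": [0,0,0],"grip": 0.05},{"slide": [-0.001,0.0118,0.0046],"rot": [0,0,0],"grip": 0.05},{"slide": [-0.0011,0.0122,0.0033],"rot": [0,0,0],"grip": 0.05},{"slide": [-0.0011,0.0124,0.002],"rot": [0,0,0],"grip": 0.05},{"slide": [-0.0011,0.0133,0.0007],"rot": [0,0,0],"grip": 0.05},{"slide": [0,0,0],"rot": [0,0,0],"grip": 0.05},{"slide": [0,0,0],"rot": [0,0,0],"grip": 0.05}]}}

```text
time: 6.0
ee_pos: [0.4138, 0.0941, 0.2512]
eef_rot: [0.999, 0.043, 0.001, -0.0]
ft_force: [-0.3, 0.8, 7.8]
width: 0.0175
grip_force: 15.0
```

```bash
python3 - <<'E'
from h import *
p=eyes.camera("scene");save(p,"u.png",6,(265,100,385,195))
# predicted pixels of notch/slot/bar in crop
J=[.4536,.0974,.0867];c,s=np.cos(J[2]),np.sin(J[2])
for l in [(.057+.031,0,.204),(.1,0,.204),(.1,.0075,.225),(.1,-.0075,.225),(.1,.035,.225),(.1,-.035,.225),(.014,0,.268),(.1,0,.148)]:
    X=[J[0]+c*l[0]-s*l[1],J[1]+s*l[0]+c*l[1],l[2]];print(l,np.round((proj(p,X)[0]-[265,100])*6))
print(sensors.read_state()["ft_force"])
E
```

```text
(0.088, 0, 0.204) [392. 551.]
(0.1, 0, 0.204) [397. 566.]
(0.1, 0.0075, 0.225) [420. 520.]
(0.1, -0.0075, 0.225) [383. 521.]
(0.1, 0.035, 0.225) [489. 519.]
(0.1, -0.035, 0.225) [314. 522.]
(0.014, 0, 0.268) [375. 328.]
(0.1, 0, 0.148) [386. 682.]
[0.31763095 2.38807046 7.47912302]
```

View pics/u.png

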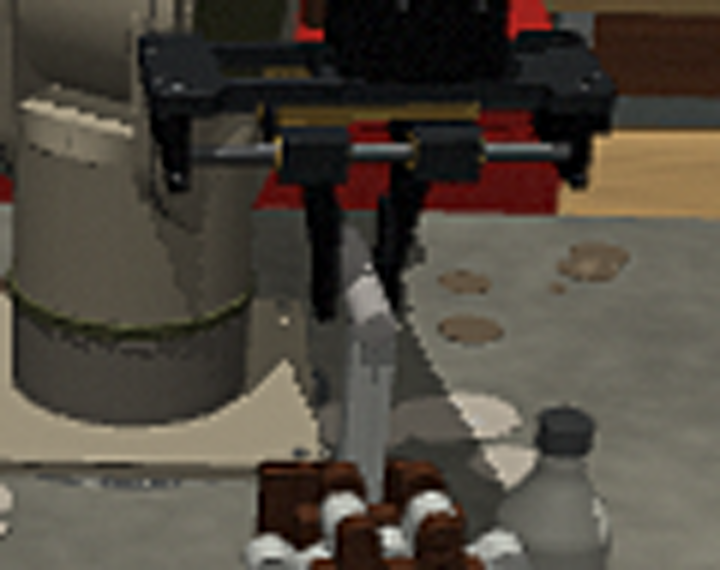

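Request:
{"api": "arm_command", "payload": {"steps": [{"slide": [0,0,0],"rot": [0,0,0],"grip": 0.6},{"slide": [0,0,0],"rot": [0,0,0],"grip": 0.6},{"slide": [0,0,0],"rot": [0,0,0],"grip": 0.6},{"slide": [0,0,0.01],"rot": [0,0,0],"grip": 0.6},{"slide": [0,0,0.035],"rot": [0,0,0],"grip": 0.6},{"slide": [0,0,0.035],"rot": [0,0,0],"grip": 0.6},{"slide": [0.0052,0.0324,0],"rot": [0,0,10.18],"grip": 0.8},{"slide": [0.0052,0.0324,0],"rot": [0,0,10.18],"grip": 0.8}]}}

```text
time: 7.05
ee_pos: [0.4241, 0.1587, 0.331]
eef_rot: [0.975, 0.221, 0.001, 0.0]
ft_force: [-0.4, -0.1, -0.4]
width: 0.0645
grip_force: 0.0
```

Request:
{"api": "arm_command", "payload": {"steps": [{"slide": [0.0052,0.0324,-0.01],"rot": [0,0,10.18],"grip": 0.8},{"slide": [0.0052,0.0324,-0.02],"rot": [0,0,10.18],"grip": 0.8},{"slide": [0.0052,0.0324,-0.03],"rot": [0,0,10.18],"grip": 0.8},{"slide": [0.0052,0.0324,-0.03],"rot": [0,0,10.18],"grip": 0.8},{"slide": [0.0052,0.0324,-0.03],"rot": [0,0,10.18],"grip": 0.8},{"slide": [0.0052,0.0324,-0.03],"rot": [0,0,10.18],"grip": 0.8},{"slide": [0.0052,0.0324,-0.02],"rot": [0,0,10.18],"grip": 0.8},{"slide": [0.0052,0.0324,-0.02],"rot": [0,0,10.18],"grip": 0.8}]}}

```text
time: 8.05
ee_pos: [0.466, 0.4179, 0.1392]
eef_rot: [0.595, 0.804, -0.0, 0.0]
ft_force: [0.9, -0.1, 1.0]
width: 0.0699
grip_force: 0.0
```

```bash
python3 - <<'E'
from h import *
im=[]
p=eyes.camera("scene");x=cv2.cvtColor(np.array(p["pixels"]),cv2.COLOR_RGB2BGR)
a=cv2.resize(x[140:225,270:350],None,fx=4.4,fy=4.4,interpolation=cv2.INTER_CUBIC)
b=cv2.resize(x[170:255,370:460],None,fx=4.4,fy=4.4,interpolation=cv2.INTER_CUBIC)
cv2.imwrite("pics/c.png",np.hstack([a,b]));s=sensors.read_state();print(s["ee_pos"],s["eef_rot"],s["joint_positions"])
J=[.4536,.0974,.0867];c,s=np.cos(J[2]),np.sin(J[2])
for l in [(.0725,0,.225),(.1,0,.204),(.1,0,.225),(.1,.035,.225),(.1,-.035,.225),(.014,0,.268),(-.078,0,.268)]:
    X=[J[0]+c*l[0]-s*l[1],J[1]+s*l[0]+c*l[1],l[2]];print(l,np.round((proj(p,X)[0]-[270,140])*4.4))
for X in [(.4653,.418,.026)]: print(np.round((proj(p,X)[0]-[370,170])*4.4+[352,0]))
E
```

```text
[0.46431223 0.42052901 0.13615481] [ 0.5901075   0.80732278 -0.00109666 -0.00136665] [-0.05199577  0.6335813  -1.0690365   1.52050708  0.56149553  1.32591855
 -0.8692386 ]
(0.0725, 0, 0.225) [264. 181.]
(0.1, 0, 0.204) [269. 239.]
(0.1, 0, 0.225) [273. 206.]
(0.1, 0.035, 0.225) [336. 204.]
(0.1, -0.035, 0.225) [209. 207.]
(0.014, 0, 0.268) [253.  64.]
(-0.078, 0, 0.268) [228.  -1.]
[633. 286.]
```

View pics/c.png

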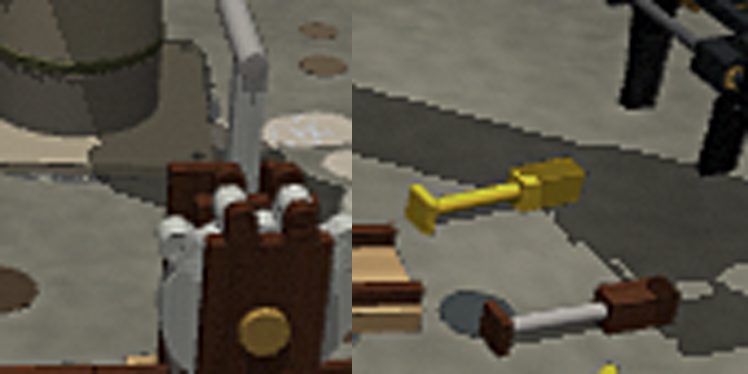

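The fork crop shows the bar upright and the disc's centre notch at (262,210) between the front horns, which have their middle at (269,215). The pin's handle is at (637,305) in the right half. I'll descend onto the pin.

Request:
{"api": "arm_command", "payload": {"steps": [{"slide": [0,0,-0.04],"rot": [0,0,0],"grip": 0.8},{"slide": [0,0,-0.04],"rot": [0,0,0],"grip": 0.8},{"slide": [0,0,-0.03],"rot": [0,0,-0.5],"grip": 0.8},{"slide": [0,0,-0.012],"rot": [0,0,0],"grip": 0.8},{"slide": [0,0,0],"rot": [0,0,0],"grip": 0.8},{"slide": [0,0,0],"rot": [0,0,0],"grip": 0.1},{"slide": [0,0,0],"rot": [0,0,0],"grip": 0.1},{"slide": [0,0,0],"rot": [0,0,0],"grip": 0.1}], "newtons": 30}}

```text
time: 9.1
ee_pos: [0.4656, 0.4174, 0.0185]
eef_rot: [0.6, 0.8, 0.0, 0.0]
ft_force: [0.0, 0.7, 0.6]
width: 0.0473
grip_force: 0.0
```

Request:
{"api": "arm_command", "payload": {"steps": [{"slide": [0,0,-0.013],"rot": [0,0,0],"grip": 0.6},{"slide": [0,0,0],"rot": [0,0,0],"grip": 0.1},{"slide": [0,0,0],"rot": [0,0,0],"grip": 0.1},{"slide": [0,0,0],"rot": [0,0,0],"grip": 0.1},{"slide": [0,0,0],"rot": [0,0,0],"grip": 0.1},{"slide": [0,0,0],"rot": [0,0,0],"grip": 0.1},{"slide": [0,0,0],"rot": [0,0,0],"grip": 0.1},{"slide": [0,0,0],"rot": [0,0,0],"grip": 0.1}]}}

```text
time: 10.1
ee_pos: [0.4654, 0.4174, 0.005]
eef_rot: [0.6, 0.8, 0.0, 0.0]
ft_force: [-0.3, 0.0, 1.7]
width: 0.0221
grip_force: 29.8
```

Request:
{"api": "arm_command", "payload": {"steps": [{"slide": [0,0,0.05],"rot": [0,0,0],"grip": 0.1},{"slide": [0,0,0.05],"rot": [0,0,0],"grip": 0.1},{"slide": [0,0,0.05],"rot": [0,0,0],"grip": 0.1},{"slide": [0.012,-0.0309,0.0105],"rot": [0,0,-10.13],"grip": 0.1},{"slide": [0.012,-0.0309,0.0105],"rot": [0,0,-10.13],"grip": 0.1},{"slide": [0.012,-0.0309,0.0105],"rot": [0,0,-10.13],"grip": 0.1},{"slide": [0.012,-0.0309,0.0105],"rot": [0,0,-10.13],"grip": 0.1},{"slide": [0.012,-0.0309,0.0105],"rot": [0,0,-10.13],"grip": 0.1}]}}

```text
time: 11.1
ee_pos: [0.5253, 0.2616, 0.2075]
eef_rot: [0.886, 0.464, -0.0, 0.0]
ft_force: [-0.1, -0.1, -1.4]
width: 0.0213
grip_force: 29.8
```

Request:
{"api": "arm_command", "payload": {"steps": [{"slide": [0.012,-0.0309,0.0105],"rot": [0,0,-10.13],"grip": 0.1},{"slide": [0.012,-0.0309,0.0105],"rot": [0,0,-10.13],"grip": 0.1},{"slide": [0.012,-0.0309,0.0105],"rot": [0,0,-10.13],"grip": 0.1},{"slide": [0.012,-0.0309,0.0105],"rot": [0,0,-10.13],"grip": 0.1},{"slide": [0.012,-0.0309,0.0105],"rot": [0,0,-10.13],"grip": 0.1},{"slide": [0,0,0],"rot": [0,0,0],"grip": 0.1},{"slide": [0,0,0],"rot": [0,0,0],"grip": 0.1},{"slide": [0,0,0],"rot": [0,0,0],"grip": 0.1}]}}

```text
time: 12.1
ee_pos: [0.5846, 0.1096, 0.2595]
eef_rot: [0.999, 0.044, -0.0, -0.0]
ft_force: [0.1, 0.3, 0.1]
width: 0.0217
grip_force: 29.8
```

```bash
python3 - <<'E'
from h import *
p=eyes.camera("scene");q=eyes.camera("top");s=sensors.read_state();print(s["ee_pos"],s["eef_rot"],s["ft_force"])
f=lambda p,c,k:cv2.resize(cv2.cvtColor(np.array(p["pixels"]),cv2.COLOR_RGB2BGR)[c[1]:c[3],c[0]:c[2]],None,fx=k,fy=k,interpolation=cv2.INTER_CUBIC)
cv2.imwrite("pics/d.png",np.hstack([f(p,(285,150,355,220),5.6),f(q,(200,190,270,260),5.6)]))
J=[.4536,.0974,.0867];c,s=np.cos(J[2]),np.sin(J[2])
for l in [(.1,0,.225),(.1,0,.268),(.133,0,.268),(.037,0,.268)]:
    X=[J[0]+c*l[0]-s*l[1],J[1]+s*l[0]+c*l[1],l[2]];print(l,np.round((proj(p,X)[0]-[285,150])*5.6),np.round((proj(q,X)[0]-[200,190])*5.6+[392,0]))
E
```

```text
[0.58482437 0.10918331 0.25965052] [ 9.99028690e-01  4.40638922e-02 -2.21621856e-04 -1.02085400e-05] [-0.49314545  0.29638748 -0.25465675]
(0.1, 0, 0.225) [263. 206.] [531.  74.]
(0.1, 0, 0.268) [272. 116.] [518.  55.]
(0.133, 0, 0.268) [286. 154.] [514. -21.]
(0.037, 0, 0.268) [246.  49.] [526. 205.]
```

View pics/d.png

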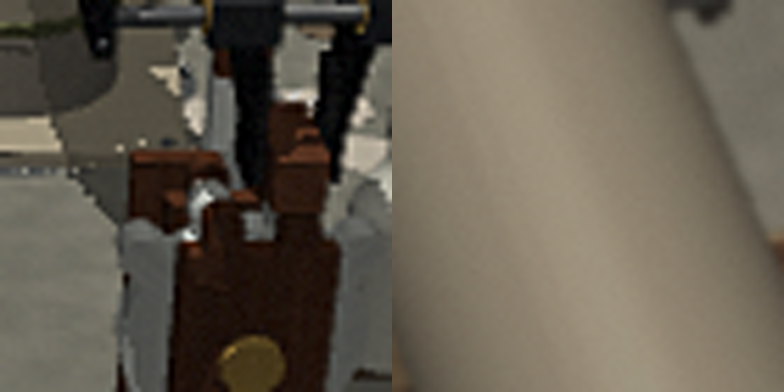

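The handle's end face is at (300,182) in the left crop and the fork slot is at about (260,215). The pin sits roughly 2 mm to the +y side of the slot, so I'll shift it and lower it gently.

Request:
{"api": "arm_command", "payload": {"steps": [{"slide": [0.001,-0.0018,-0.012],"rot": [0,0,0],"grip": 0.1},{"slide": [0,0,-0.012],"rot": [0,0,0],"grip": 0.1},{"slide": [0,0,-0.008],"rot": [0,0,0],"grip": 0.1},{"slide": [0,0,-0.004],"rot": [0,0,0],"grip": 0.1},{"slide": [0,0,-0.004],"rot": [0,0,0],"grip": 0.1},{"slide": [0,0,-0.004],"rot": [0,0,0],"grip": 0.1},{"slide": [0,0,0],"rot": [0,0,0],"grip": 0.1},{"slide": [0,0,0],"rot": [0,0,0],"grip": 0.1}]}}

```text
time: 13.2
ee_pos: [0.5864, 0.1065, 0.2161]
eef_rot: [0.999, 0.043, 0.0, 0.0]
ft_force: [-1.0, 0.5, -1.1]
width: 0.0221
grip_force: 29.8
```

Request:
{"api": "arm_command", "payload": {"steps": [{"slide": [0,0,-0.003],"rot": [0,0,0],"grip": 0.1},{"slide": [0,0,-0.003],"rot": [0,0,0],"grip": 0.1},{"slide": [0,0,-0.003],"rot": [0,0,0],"grip": 0.1},{"slide": [0,0,-0.003],"rot": [0,0,0],"grip": 0.1},{"slide": [0,0,-0.001],"rot": [0,0,0],"grip": 0.1},{"slide": [0,0,0],"rot": [0,0,0],"grip": 0.1},{"slide": [0,0,0],"rot": [0,0,0],"grip": 0.1},{"slide": [0,0,0],"rot": [0,0,0],"grip": 0.1}]}}

```text
time: 14.2
ee_pos: [0.5861, 0.1074, 0.2027]
eef_rot: [0.999, 0.043, -0.0, -0.001]
ft_force: [-0.6, 5.5, 1.1]
width: 0.0216
grip_force: 30.0
```

Request:
{"api": "arm_command", "payload": {"steps": [{"slide": [0,0,0],"rot": [0,0,0],"grip": 0.75},{"slide": [0,0,0],"rot": [0,0,0],"grip": 0.75},{"slide": [0,0,0],"rot": [0,0,0],"grip": 0.75},{"slide": [0,0,0.015],"rot": [0,0,0],"grip": 0.75},{"slide": [0,0,0.04],"rot": [0,0,0],"grip": 0.75},{"slide": [0,0,0.04],"rot": [0,0,0],"grip": 0.75},{"slide": [0,0,0.035],"rot": [0,0,0],"grip": 0.75},{"slide": [-0.008,-0.0517,0],"rot": [0,0,-1.89],"grip": 0.75}]}}

```text
time: 15.2
ee_pos: [0.5788, 0.0592, 0.337]
eef_rot: [1.0, 0.03, 0.003, -0.001]
ft_force: [1.3, -1.5, -1.2]
width: 0.0651
grip_force: 0.0
```

Request:
{"api": "arm_command", "payload": {"steps": [{"slide": [-0.008,-0.0517,0],"rot": [0,0,-1.89],"grip": 0.75},{"slide": [-0.008,-0.0517,0],"rot": [0,0,-1.89],"grip": 0.75},{"slide": [-0.008,-0.0517,0],"rot": [0,0,-1.89],"grip": 0.75},{"slide": [-0.008,-0.0517,-0.02],"rot": [0,0,-1.89],"grip": 0.75},{"slide": [-0.008,-0.0517,-0.03],"rot": [0,0,-1.89],"grip": 0.75},{"slide": [-0.008,-0.0517,-0.03],"rot": [0,0,-1.89],"grip": 0.75},{"slide": [-0.008,-0.0517,-0.04],"rot": [0,0,-1.89],"grip": 0.75},{"slide": [-0.008,-0.0517,-0.04],"rot": [0,0,-1.89],"grip": 0.75}]}}

```text
time: 16.2
ee_pos: [0.515, -0.3555, 0.1773]
eef_rot: [0.994, -0.106, 0.001, 0.001]
ft_force: [1.4, 0.2, 1.4]
width: 0.0651
grip_force: 0.0
```

```bash
python3 - <<'E'
from h import *
p=eyes.camera("scene");q=eyes.camera("top");s=sensors.read_state();print(s["ee_pos"],s["eef_rot"])
f=lambda p,c,k:cv2.resize(cv2.cvtColor(np.array(p["pixels"]),cv2.COLOR_RGB2BGR)[c[1]:c[3],c[0]:c[2]],None,fx=k,fy=k,interpolation=cv2.INTER_CUBIC)
cv2.imwrite("pics/e.png",np.hstack([f(p,(85,150,175,285),4.4),f(p,(275,140,365,275),4.4)]))
E
```

```text
[ 0.51026918 -0.35964975  0.17267973] [ 9.93943037e-01 -1.09844884e-01 -3.36660175e-03 -7.98255546e-05]
```

View pics/e.png

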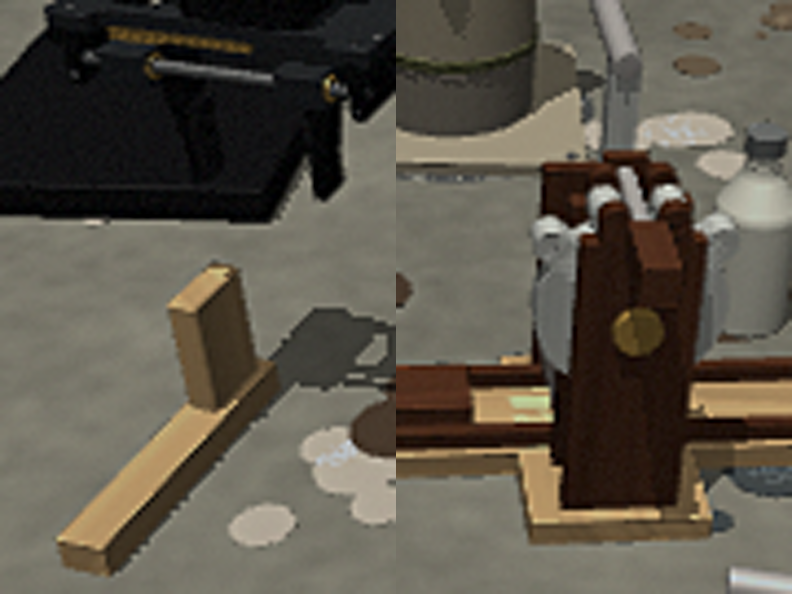

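The left crop shows the wooden stick standing with its handle at (210,335), and the hand still to its upper right. The right crop shows the pin lying in the fork, with the rod in the slot at (635,195) and the handle at (655,245). The lock is seated.

Request:
{"api": "arm_command", "payload": {"steps": [{"slide": [-0.0045,-0.05,-0.03],"rot": [0,0,-1.6],"grip": 0.75},{"slide": [0,0,0],"rot": [0,0,0],"grip": 0.75},{"slide": [0,0,0],"rot": [0,0,0],"grip": 0.75},{"slide": [0,0,0],"rot": [0,0,0],"grip": 0.75},{"slide": [0,0,0],"rot": [0,0,0],"grip": 0.75},{"slide": [0,0,0],"rot": [0,0,0],"grip": 0.75},{"slide": [0,0,0],"rot": [0,0,0],"grip": 0.75},{"slide": [0,0,0],"rot": [0,0,0],"grip": 0.75}]}}

```text
time: 17.3
ee_pos: [0.5106, -0.4036, 0.1469]
eef_rot: [0.993, -0.119, -0.0, 0.0]
ft_force: [0.6, 0.4, -0.4]
width: 0.0651
grip_force: 0.0
```

Request:
{"api": "arm_command", "payload": {"steps": [{"slide": [-0.005,-0.0057,-0.015],"rot": [0,0,-0.2],"grip": 0.75},{"slide": [0,0,-0.03],"rot": [0,0,0],"grip": 0.75},{"slide": [0,0,-0.03],"rot": [0,0,0],"grip": 0.75},{"slide": [0,0,-0.02],"rot": [0,0,0],"grip": 0.75},{"slide": [0,0,0],"rot": [0,0,0],"grip": 0.1},{"slide": [0,0,0],"rot": [0,0,0],"grip": 0.1},{"slide": [0,0,0],"rot": [0,0,0],"grip": 0.1},{"slide": [0,0,0],"rot": [0,0,0],"grip": 0.1}], "newtons": 40}}

```text
time: 18.3
ee_pos: [0.506, -0.4096, 0.0528]
eef_rot: [0.993, -0.121, 0.001, 0.0]
ft_force: [-0.4, 0.1, -0.9]
width: 0.0331
grip_force: 0.0
```

Request:
{"api": "arm_command", "payload": {"steps": [{"slide": [0,0,0],"rot": [0,0,0],"grip": 0.1},{"slide": [0,0,0],"rot": [0,0,0],"grip": 0.1},{"slide": [0,0,0],"rot": [0,0,0],"grip": 0.1},{"slide": [0,0,0],"rot": [0,0,0],"grip": 0.1},{"slide": [0,0,0],"rot": [0,0,0],"grip": 0.1},{"slide": [0,0,0],"rot": [0,0,0],"grip": 0.1},{"slide": [0,0,0],"rot": [0,0,0],"grip": 0.1},{"slide": [0,0,0],"rot": [0,0,0],"grip": 0.1}]}}

```text
time: 19.3
ee_pos: [0.5057, -0.4093, 0.0522]
eef_rot: [0.993, -0.121, 0.0, 0.0]
ft_force: [-1.8, 0.9, 6.3]
width: 0.0197
grip_force: 39.9
```

Request:
{"api": "arm_command", "payload": {"steps": [{"slide": [0,0,0.03],"rot": [0,0,0],"grip": 0.1},{"slide": [0,0,0.04],"rot": [0,0,0],"grip": 0.1},{"slide": [0,0,0.03],"rot": [0,0,0],"grip": 0.1},{"slide": [-0.0018,0.01255,0],"rot": [0,0,9.9],"grip": 0.1},{"slide": [-0.0018,0.01255,0],"rot": [0,0,9.9],"grip": 0.1},{"slide": [-0.0018,0.01255,0],"rot": [0,0,9.9],"grip": 0.1},{"slide": [-0.0018,0.01255,0],"rot": [0,0,9.9],"grip": 0.1},{"slide": [-0.0018,0.01255,0],"rot": [0,0,9.9],"grip": 0.1}]}}

```text
time: 20.3
ee_pos: [0.4962, -0.3459, 0.1511]
eef_rot: [0.951, 0.309, -0.0, -0.0]
ft_force: [-0.0, 0.2, -1.5]
width: 0.0197
grip_force: 39.9
```

Request:
{"api": "arm_command", "payload": {"steps": [{"slide": [-0.0018,0.01255,0],"rot": [0,0,9.9],"grip": 0.1},{"slide": [-0.0018,0.01255,0],"rot": [0,0,9.9],"grip": 0.1},{"slide": [-0.0018,0.01255,0],"rot": [0,0,9.9],"grip": 0.1},{"slide": [-0.0018,0.01255,0],"rot": [0,0,9.9],"grip": 0.1},{"slide": [-0.0018,0.01255,0],"rot": [0,0,9.9],"grip": 0.1},{"slide": [-0.0018,0.01255,0],"rot": [0,0,9.9],"grip": 0.1},{"slide": [0,0,0],"rot": [0,0,0],"grip": 0.1},{"slide": [0,0,0],"rot": [0,0,0],"grip": 0.1}]}}

```text
time: 21.3
ee_pos: [0.4856, -0.2719, 0.1517]
eef_rot: [0.677, 0.736, -0.0, -0.0]
ft_force: [-0.6, -0.8, -2.1]
width: 0.0199
grip_force: 39.9
```

```bash
python3 - <<'E'
from h import *
np.set_printoptions(precision=4,suppress=True)
s=sensors.read_state();print(s["ee_pos"],s["eef_rot"],np.degrees(2*np.arctan2(s["eef_rot"][1],s["eef_rot"][0])))
for n in("top","scene"):
    p=eyes.camera(n)
    for k in("blank_center","stick_grip","pin_grip"):
        for d in eyes.look_for(k,p)[:4]:
            b=d["bbox"];print(n,k,np.round(b),round(d["conf"],2),at(p,(b[0]+b[2])/2,(b[1]+b[3])/2,.04))
    if n=="top":
        J=[.4536,.0974,.0867];c,s_=np.cos(J[2]),np.sin(J[2])
        for l in [(0,-.22,.1),(0,-.37,.2),(24,-182.5,42)]:
            l=np.array(l)/(1000 if abs(l[0])>1 else 1)
            print(l,proj(p,[J[0]+c*l[0]-s_*l[1],J[1]+s_*l[0]+c*l[1],l[2]]))
E
```

```text
[ 0.4856 -0.2719  0.1517] [ 0.6771  0.7359 -0.0001 -0.0001] 94.76501769798476
top blank_center [265. 234. 296. 254.] 0.56 [ 0.4683 -0.034   0.04  ]
top stick_grip [343. 129. 400. 149.] 0.74 [ 0.791  -0.3051  0.04  ]
top stick_grip [314. 232. 373. 248.] 0.71 [ 0.4831 -0.2161  0.04  ]
top pin_grip [120. 278. 165. 296.] 0.83 [0.342  0.3548 0.04  ]
top pin_grip [112. 184. 146. 219.] 0.63 [0.5883 0.4115 0.04  ]
top pin_grip [222. 183. 233. 232.] 0.59 [0.5734 0.1228 0.04  ]
[ 0.   -0.22  0.1 ] [[312.8007 241.4692]]
[ 0.   -0.37  0.2 ] [[376.3394 233.7595]]
[ 0.024  -0.1825  0.042 ] [[297.2747 235.8105]]
scene blank_center [254. 222. 295. 234.] 0.84 [ 0.4687 -0.0307  0.04  ]
scene blank_center [184. 212. 202. 218.] 0.4 [ 0.4147 -0.2686  0.04  ]
scene blank_center [326. 174. 339. 208.] 0.38 [0.2573 0.1491 0.04  ]
scene stick_grip [172. 184. 240. 216.] 0.92 [ 0.3298 -0.2456  0.04  ]
scene stick_grip [ 96. 292. 186. 338.] 0.84 [ 0.7982 -0.3077  0.04  ]
scene stick_grip [310. 140. 347. 223.] 0.64 [0.1947 0.1426 0.04  ]
scene pin_grip [386. 204. 422. 225.] 0.8 [0.3843 0.3501 0.04  ]
scene pin_grip [322. 171. 337. 209.] 0.62 [0.251  0.1404 0.04  ]
scene pin_grip [423. 251. 478. 288.] 0.6 [0.6265 0.4089 0.04  ]
```

Request:
{"api": "arm_command", "payload": {"steps": [{"slide": [0,0,-0.03],"rot": [0,0,0.2],"grip": 0.1},{"slide": [0,0,-0.03],"rot": [0,0,0],"grip": 0.1},{"slide": [0,0,-0.015],"rot": [0,0,0],"grip": 0.1},{"slide": [0,0,-0.005],"rot": [0,0,0],"grip": 0.1},{"slide": [0,0,0],"rot": [0,0,0],"grip": 0.1},{"slide": [-0.0013,0.0149,0],"rot": [0,0,0],"grip": 0.1},{"slide": [-0.001,0.012,0],"rot": [0,0,0],"grip": 0.1},{"slide": [0,0,0],"rot": [0,0,0],"grip": 0.1}]}}

```text
time: 22.7
ee_pos: [0.4838, -0.2428, 0.0724]
eef_rot: [0.673, 0.739, 0.0, 0.0]
ft_force: [-0.5, -0.2, -2.0]
width: 0.0201
grip_force: 39.9
```

Request:
{"api": "arm_command", "payload": {"steps": [{"slide": [-0.0013,0.0144,0],"rot": [0,0,0],"grip": 0.1},{"slide": [-0.0013,0.0144,0],"rot": [0,0,0],"grip": 0.1},{"slide": [-0.0013,0.0144,0],"rot": [0,0,0],"grip": 0.1},{"slide": [-0.0012,0.0144,0],"rot": [0,0,0],"grip": 0.1},{"slide": [-0.0013,0.0144,0],"rot": [0,0,0],"grip": 0.1},{"slide": [-0.0013,0.0144,0],"rot": [0,0,0],"grip": 0.1},{"slide": [-0.0012,0.0144,0],"rot": [0,0,0],"grip": 0.1},{"slide": [-0.0012,0.0144,0],"rot": [0,0,0],"grip": 0.1}]}}

```text
time: 23.7
ee_pos: [0.4733, -0.1282, 0.072]
eef_rot: [0.674, 0.739, 0.0, 0.0]
ft_force: [0.4, -0.4, -1.7]
width: 0.0199
grip_force: 39.9
```

Request:
{"api": "arm_command", "payload": {"steps": [{"slide": [-0.0013,0.0144,0],"rot": [0,0,0],"grip": 0.1},{"slide": [-0.0012,0.0144,0],"rot": [0,0,0],"grip": 0.1},{"slide": [-0.0013,0.0144,0],"rot": [0,0,0],"grip": 0.1},{"slide": [-0.0012,0.0144,0],"rot": [0,0,0],"grip": 0.1},{"slide": [-0.0013,0.0144,0],"rot": [0,0,0],"grip": 0.1},{"slide": [-0.0012,0.0144,0],"rot": [0,0,0],"grip": 0.1},{"slide": [-0.0013,0.0144,0],"rot": [0,0,0],"grip": 0.1},{"slide": [-0.0008,0.01,0],"rot": [0,0,0],"grip": 0.1}]}}

```text
time: 24.7
ee_pos: [0.4637, -0.0173, 0.072]
eef_rot: [0.674, 0.739, 0.0, 0.0]
ft_force: [-0.1, -0.8, -0.9]
width: 0.0196
grip_force: 39.9
```

Request:
{"api": "arm_command", "payload": {"steps": [{"slide": [-0.0006,0.007,0],"rot": [0,0,0],"grip": 0.1},{"slide": [-0.0004,0.005,0],"rot": [0,0,0],"grip": 0.1},{"slide": [-0.0002,0.003,0],"rot": [0,0,0],"grip": 0.1},{"slide": [-0.0002,0.002,0],"rot": [0,0,0],"grip": 0.1},{"slide": [0,0,0],"rot": [0,0,0],"grip": 0.1},{"slide": [0,0,0],"rot": [0,0,0],"grip": 0.1},{"slide": [0,0,0],"rot": [0,0,0],"grip": 0.1},{"slide": [0,0,0],"rot": [0,0,0],"grip": 0.1}]}}

```text
time: 25.7
ee_pos: [0.4624, -0.0014, 0.0719]
eef_rot: [0.674, 0.739, 0.0, 0.0]
ft_force: [-0.3, 0.9, -2.1]
width: 0.0199
grip_force: 39.9
```

```bash
cat > chk.py <<'E'
from h import *
np.set_printoptions(precision=4,suppress=True)
J=[.4536,.0974,.0867];c,s=np.cos(J[2]),np.sin(J[2])
inv=lambda X:(c*(X[0]-J[0])+s*(X[1]-J[1]),-s*(X[0]-J[0])+c*(X[1]-J[1]))
S=sensors.read_state();print("tcp jig",inv(S["ee_pos"]),S["ee_pos"][2])
for n in("top","scene"):
    p=eyes.camera(n)
    for k in("blank_center","stick_grip","pin_grip","head_bar"):
        for d in eyes.look_for(k,p)[:3]:
            b=d["bbox"];m=(b[1]+b[3])/2;print(n,k,np.round(b),round(d["conf"],2),"ends jig y",np.round(inv(at(p,b[0],m,.042))[1],3),np.round(inv(at(p,b[2],m,.042))[1],3))
E
python3 chk.py
```

```text
tcp jig (np.float64(0.00021124071858376857), np.float64(-0.09918353587856181)) 0.07194535617731761
top blank_center [183. 240. 216. 260.] 0.76 ends jig y 0.149 0.054
top stick_grip [342. 128. 399. 148.] 0.68 ends jig y -0.34 -0.512
top pin_grip [308. 264. 346. 301.] 0.72 ends jig y -0.203 -0.311
top pin_grip [221. 181. 234. 234.] 0.7 ends jig y 0.033 -0.006
top pin_grip [121. 275. 169. 296.] 0.59 ends jig y 0.325 0.19
top head_bar [205. 210. 249. 277.] 0.69 ends jig y 0.083 -0.042
scene blank_center [341. 220. 374. 233.] 0.61 ends jig y 0.059 0.152
scene stick_grip [274. 213. 308. 236.] 0.86 ends jig y -0.131 -0.033
scene stick_grip [ 96. 293. 187. 340.] 0.86 ends jig y -0.526 -0.335
scene pin_grip [231. 140. 385. 263.] 0.73 ends jig y -0.254 0.22
scene pin_grip [423. 251. 477. 286.] 0.62 ends jig y 0.227 0.363
scene pin_grip [384. 206. 421. 221.] 0.6 ends jig y 0.197 0.309
scene head_bar [307. 137. 348. 225.] 0.69 ends jig y -0.006 0.131
scene head_bar [183. 200. 203. 215.] 0.4 ends jig y -0.396 -0.336
```

Request:
{"api": "arm_command", "payload": {"steps": [{"slide": [0.0013,-0.0149,0],"rot": [0,0,0],"grip": 0.1},{"slide": [0.0013,-0.0149,0],"rot": [0,0,0],"grip": 0.1},{"slide": [0.0013,-0.015,0],"rot": [0,0,0],"grip": 0.1},{"slide": [0.0013,-0.015,0],"rot": [0,0,0],"grip": 0.1},{"slide": [0.0013,-0.015,0],"rot": [0,0,0],"grip": 0.1},{"slide": [0.0013,-0.015,0],"rot": [0,0,0],"grip": 0.1},{"slide": [0.0013,-0.0148,0],"rot": [0,0,0],"grip": 0.1},{"slide": [0,0,0],"rot": [0,0,0],"grip": 0.1}]}}

```text
time: 27.2
ee_pos: [0.4715, -0.1072, 0.0719]
eef_rot: [0.675, 0.738, 0.0, -0.0]
ft_force: [-0.2, -0.2, -2.2]
width: 0.0201
grip_force: 39.9
```

Request:
{"api": "arm_command", "payload": {"steps": [{"slide": [0,0,-0.0007],"rot": [0,0,0],"grip": 0.1},{"slide": [0,0,-0.0006],"rot": [0,0,0],"grip": 0.1},{"slide": [0,0,-0.0005],"rot": [0,0,0],"grip": 0.1},{"slide": [0,0,0],"rot": [0,0,0],"grip": 0.1},{"slide": [0,0,0],"rot": [0,0,0],"grip": 0.1},{"slide": [0,0,0],"rot": [0,0,0],"grip": 0.1},{"slide": [0,0,0],"rot": [0,0,0],"grip": 0.1},{"slide": [0,0,0],"rot": [0,0,0],"grip": 0.1}]}}

```text
time: 28.2
ee_pos: [0.4715, -0.106, 0.0702]
eef_rot: [0.674, 0.739, 0.0, 0.0]
ft_force: [0.3, 0.8, -1.9]
width: 0.0199
grip_force: 39.9
```

Request:
{"api": "arm_command", "payload": {"steps": [{"slide": [0,0,-0.0006],"rot": [0,0,0],"grip": 0.1},{"slide": [0,0,0],"rot": [0,0,0],"grip": 0.1},{"slide": [0,0,0],"rot": [0,0,0],"grip": 0.3},{"slide": [0,0,0],"rot": [0,0,0],"grip": 0.5},{"slide": [0,0,0],"rot": [0,0,0],"grip": 0.7},{"slide": [0,0,0],"rot": [0,0,0],"grip": 0.7},{"slide": [0,0,0],"rot": [0,0,0],"grip": 0.7},{"slide": [0,0,0.01],"rot": [0,0,0],"grip": 0.7}]}}

```text
time: 29.2
ee_pos: [0.471, -0.1057, 0.0794]
eef_rot: [0.674, 0.739, -0.0, -0.001]
ft_force: [0.3, 0.1, -0.0]
width: 0.0596
grip_force: 0.0
```

Request:
{"api": "arm_command", "payload": {"steps": [{"slide": [0,0,0.02],"rot": [0,0,0],"grip": 0.7},{"slide": [0,0,0.03],"rot": [0,0,0],"grip": 0.7},{"slide": [0,0,0.04],"rot": [0,0,0],"grip": 0.7},{"slide": [0,-0.02,0.04],"rot": [0,0,0],"grip": 0.7},{"slide": [0,-0.04,0.03],"rot": [0,0,0],"grip": 0.7},{"slide": [0,-0.06,0],"rot": [0,0,0],"grip": 0.7},{"slide": [0,-0.06,0],"rot": [0,0,0],"grip": 0.7},{"slide": [0,-0.06,0],"rot": [0,0,0],"grip": 0.7}]}}

```text
time: 30.2
ee_pos: [0.4714, -0.3479, 0.2416]
eef_rot: [0.674, 0.739, 0.0, 0.001]
ft_force: [0.9, 0.4, 0.6]
width: 0.0605
grip_force: 0.0
```

```bash
python3 chk.py
```

```text
tcp jig (np.float64(-0.020808779989698125), np.float64(-0.4451581399014226)) 0.2416053502086315
top blank_center [180. 236. 217. 262.] 0.77 ends jig y 0.156 0.051
top stick_grip [256. 240. 318. 253.] 0.95 ends jig y -0.061 -0.241
top stick_grip [344. 128. 401. 147.] 0.57 ends jig y -0.348 -0.52
top pin_grip [116. 274. 168. 298.] 0.89 ends jig y 0.339 0.194
top pin_grip [220. 181. 233. 230.] 0.8 ends jig y 0.036 -0.003
top pin_grip [112. 186. 145. 217.] 0.64 ends jig y 0.349 0.254
top head_bar [202. 211. 251. 274.] 0.65 ends jig y 0.093 -0.047
scene blank_center [342. 222. 378. 232.] 0.97 ends jig y 0.059 0.161
scene stick_grip [ 96. 293. 184. 336.] 0.93 ends jig y -0.528 -0.341
scene stick_grip [237. 206. 305. 238.] 0.76 ends jig y -0.234 -0.041
scene stick_grip [227. 139. 387. 262.] 0.27 ends jig y -0.266 0.229
scene pin_grip [426. 255. 478. 286.] 0.91 ends jig y 0.233 0.361
scene pin_grip [385. 204. 422. 225.] 0.64 ends jig y 0.199 0.31
scene pin_grip [321. 174. 337. 211.] 0.63 ends jig y 0.032 0.081
scene head_bar [307. 140. 350. 224.] 0.87 ends jig y -0.007 0.137
scene head_bar [348. 269. 403. 283.] 0.48 ends jig y 0.034 0.168
```

```bash
python3 -c "
from bench import order;print(order.close_job())"
```

```text
the job is handed in; nothing more can be done
None
```

The job is handed in at about 30 s of the 72 s allowed, with no verdict returned: the head is upright and locked by the pin, the blank lies on the outfeed bed about 15 mm clear of the guard, and the stick stands released in the infeed lane.

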